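# Sort two motor cores over the rocker chute

### The arm

A 6-joint arm with a two-finger parallel gripper is mounted at the origin on the work surface. World frame = base frame: x ahead of the robot, y to its left, z up, the work surface at z = 0. Lengths are in m, angles in rad, forces in N, time in s.
With the tool pointing down it reaches from about 0.4 to 0.825 m from the base axis. Payload 7 kg.
Tool frame: the origin (TCP) lies at the very end of the fingers, on their centre line; the grasp point (between the pads) lies 19 mm behind it; z points along the fingers, y is the line along which they close (so a half turn about z gives the same grasp; the last joint's range is limited). The gripper opens to 88 mm and grips with 3 to 60 N. Pads are 19 mm wide; open, the fingers measure 130 mm over their backs; the gripper's body (78 mm by 193 mm) begins 47 mm behind the grasp point.
Start: joints at [-0.947, 0.359, 0.012, 0, -1.224, -0.288], TCP at [0.222, -0.637, 0.227] pointing down, gripper open.
Joint ranges: [-3.07, 3.07], [-1.43, 2.12], [-1.02, 1.25], [-3.03, 1.67], [-3.05, -0], [-3.03, 3.03]. Speed limits (rad/s): [2.39, 2.39, 3.01, 3.14, 3.14, 3.14].

### API

Orientations are given as [roll, pitch, yaw] about the fixed x, y, z axes, in that order (R = Rz(yaw) Ry(pitch) Rx(roll)).
In Python, from station import arm, grab_frame gives the robot as it stands.
- The arm moves only by the tool jog_arm, never from a script. Its argument "deltas" is a list that holds one entry, the list of rows, each a list of 4 numbers: the shift along the tool's x, y, z in units of 60 mm (1.0 is 60 mm), then the turn about the tool's z in units of 5 degrees (1.0 is 5 degrees). A call has 1 to 8 rows; each row is the pose to reach, as a shift and turn from the pose commanded when the call began, along the tool's axes at that moment; what a row does not reach only later rows make up. A row lasts 1/8 s, in which the tool goes at most 62.5 mm and 10.7 degrees, less where a joint would pass 70% of its speed; a pose out of reach is approached as far as the arm can. A call with a gripper value outside its range is refused whole. "grip" is the finger opening in mm, from 0 to 87.6, set as the call begins (left out, the last holds). The fingers move at their own pace and stop on an object; "squeeze" is the grip in N (left out, the last holds). Time passes only in rows, so rows that repeat a pose let the fingers close. It gives the time, the measured TCP pose, the force, the opening and the grip force at its end, in the units of the state.
- arm.get_state(): the state, without advancing time (a new reading comes with each control period).
- grab_frame(name): name is "side" or "top"; returns a dict with "img" (400x640x3 uint8, red, green, blue), "vfov" (degrees; the focal length in pixels is half the picture's height over the tangent of half this angle, whatever the lens; pixels are square), "cx", "cy" (the principal point, pixels), "dist_coeffs" ([k1, k2, p1, p2, k3] as OpenCV has them; the pictures are not rectified), "xyz" and "rotation" of the camera in the world. Camera axes: x right, y down, z forward; pixel columns grow to the right and rows downward; lengths in m; the calibration is good to about 2 mm. A picture is of the moment at which its call begins. There is no depth.
- arm.job_done(): hands the job in; it is judged then, once.
The state is a dict: "t": time; "q": joint angles; "qd": joint speeds; "joint_efforts": joint torques, N m; "eef_pos": TCP position; "ee_rot": TCP orientation; "force": force on the tool from outside, world axes, zero at the start; "moment": the same for the moment, N m; "width": finger opening in m; "gripper_force": force on a finger pad.
Only numpy, scipy, OpenCV 4.12 (cv2) and the standard library are available. Lean on these libraries where they do the work, as an engineer would, in place of code of your own. Each camera call takes 0.05 s, during which the arm holds its last target. There are 200 camera calls.

### The job

Send the two motor cores to the next stations with the rocker chute, the tall core first: set each one gently, standing upright, on the arm of the level rocker that points to its own trough, let go, and let its weight alone tip the rocker so that it slides under the bridge and down to the end of the trough. The tall core belongs in the trough under the high bridge, the short core in the trough under the low bridge; let the rocker swing back level before you set the second. Do not drop the cores or push the rocker with the gripper, and leave the other things on the bench where they are.

Things in the scene. Friction and masses are not known exactly. Their poses are not given: they have to be found in the camera images.
- core_tall: Tall motor core: upright laminated-steel cylinder, diameter 56, height 60, with a copper winding end (diameter 52, 6 high) at top and bottom; the bore is closed by a black plug flush with the top, so grip it across the outside. About 0.6 kg. Origin: centre of the underside, z up along its axis.
- core_short: Short motor core: the same, diameter 56, height 34, copper ends 6 high (diameter 52). About 0.36 kg. Origin: centre of the underside, z up.
- stand: Stand of the rocker chute, fixed to the bench: base plate 130 (x) by 600 (y) by 8. Origin: middle of its underside, under the pivot; y along the chute, x across, z up. Two cheek plates carry the pivot (x = 40 to 48 either side, y = -22 to 22, top 122 above the bench). From each end of the rocker a trough (see end_plus) slopes down outward; apart from the rocker nothing of it is above 122.
- deck (a point): Middle of the rocker's deck, 118 above the bench, on the stand's centre line. The rocker is a slick steel tray, 260 long in the stand's y, open at both ends, 65 clear between side guides that stand 8 above the deck and are 4 thick; it pivots here (axis 12 below) about the stand's x.
- end_plus (a point): Foot of the +y trough: centre of its floor at the end wall, y = 285 in the stand, 17 above the bench. The trough is slick steel, 70 clear between side walls 30 high; its floor starts at y = 112, 61 above the bench, and falls outward at 14 degrees. A core that has run down stands on the slope against the end wall, its origin about 255 from the pivot.
- end_minus (a point): The same for the equal trough on the -y side, y = -285 in the stand.
- rocker (a joint): Tilt of the rocker in rad: 0 level, +0.4 fully tipped with the stand's +y end down, -0.4 with the -y end down. A light spring (0.2 N m/rad) and a damper bring it back level in 1 to 2 s when it is empty; tipped, its raised end stands 165 above the bench; a core set 50 to 90 from the pivot tips it fully in about half a second and slides off by itself.
- set_plus (a point): Point on the rocker's deck surface 75 from the pivot on the stand's +y arm, midway between the guides: a good place to set a core that is to go to the +y trough. Moves with the rocker.
- set_minus (a point): The same, 75 from the pivot on the -y arm, for the -y trough.
- bridge_high: High gauge bridge: aluminium portal across one trough, 180 from the pivot in y, 130 wide in the stand's x, 14 deep, legs 10 wide, underside 129 above the bench (85 above the trough floor), top 141. Fixed. Origin: on the bench midway between its legs. It stands on the stand's +y side or its -y side.
- bridge_low: Low gauge bridge: the same on the other trough, underside 91 above the bench (47 above the trough floor: only the short core passes), top 103. Fixed. Origin: on the bench midway between its legs.
- end_cap: Bystander: aluminium motor end cap, flange diameter 62, 8 high, boss diameter 40, 24 high in all. Origin: centre of its underside.
- jar: Bystander: small amber jar, diameter 44, height 50. Origin: centre of its underside.
- bottle: Bystander: white bottle, diameter 44, height 120. Origin: centre of its underside.
- screwdriver: Bystander: screwdriver lying on the bench, 170 long, about 30 thick, on the left of the bench. Origin under its middle, x along it.
- bearing_box: Bystander: grey open box with four compartments, 100 (x) by 80 (y) by 35 high. Origin: centre of its underside.
- pen_pot: Bystander: black open pot, diameter 72, height 100. Origin: centre of its underside.
- steel_collar: Bystander: plain steel ring lying flat, outside diameter 68, hole 40, height 22. Origin: centre of its underside.
Things that resemble listed ones, but are neither listed nor needed, are in the scene too. What is shaped like the core_tall but purple is not meant.

How it is judged:
On the way, in this order (a step that is already met when the one before it is completed fails the run):
1. the tall core, let go, tips the rocker towards the high bridge by its weight (((y of each of bridge_high, core_tall in the frame of stand above 0 m and value of joint rocker above 0.2 rad) or (y of each of bridge_high, core_tall in the frame of stand below 0 m and value of joint rocker below -0.2 rad)) and contact force between core_tall and stand above 0.3 N and contact force between the fingers and core_tall below 0.1 N and y of core_tall in the frame of stand between -0.15 and 0.15 m and z of core_tall in the frame of stand above 0.05 m), for 0.04 s.
2. the tall core stands at the end of the trough behind the high bridge and the rocker is level again (((y of bridge_high in the frame of stand above 0 m and y of core_tall in the frame of stand above 0.225 m) or (y of bridge_high in the frame of stand below 0 m and y of core_tall in the frame of stand below -0.225 m)) and y of core_tall in the frame of stand between -0.28 and 0.28 m and x of core_tall in the frame of stand between -0.03 and 0.03 m and z of core_tall in the frame of stand between 0.005 and 0.06 m and angle between core_tall's own z axis and vertical below 0.4 rad and linear speed of core_tall below 0.03 m/s and value of joint rocker between -0.06 and 0.06 rad), for 0.1 s.
3. the short core, let go, tips the rocker towards the low bridge by its weight (((y of each of bridge_low, core_short in the frame of stand above 0 m and value of joint rocker above 0.2 rad) or (y of each of bridge_low, core_short in the frame of stand below 0 m and value of joint rocker below -0.2 rad)) and contact force between core_short and stand above 0.3 N and contact force between the fingers and core_short below 0.1 N and y of core_short in the frame of stand between -0.15 and 0.15 m and z of core_short in the frame of stand above 0.05 m), for 0.04 s.
At the end, for the whole second after the job is handed in: Tall core at the end of the trough under the high bridge, short core likewise under the low one (origins 225 to 280 mm from the pivot, within 30 mm of the centre line, upright on the slope, tilted under 0.4 rad), at rest and let go; rocker level within 0.06 rad (all of step 2 and ((y of bridge_low in the frame of stand above 0 m and y of core_short in the frame of stand above 0.225 m) or (y of bridge_low in the frame of stand below 0 m and y of core_short in the frame of stand below -0.225 m)) and y of core_short in the frame of stand between -0.28 and 0.28 m and x of core_short in the frame of stand between -0.03 and 0.03 m and z of core_short in the frame of stand between 0.005 and 0.06 m and angle between core_short's own z axis and vertical below 0.4 rad and linear speed of core_short below 0.03 m/s and contact force between the fingers and core_tall below 0.1 N and contact force between the fingers and core_short below 0.1 N); the robot touches nothing.
It fails at once if a core is dropped on to the rocker (falling faster than 0.45 m/s above it) ((z of core_tall in the frame of stand above 0.132 m and contact force between the fingers and core_tall below 0.05 N and linear speed of core_tall above 0.45 m/s) or (z of core_short in the frame of stand above 0.132 m and contact force between the fingers and core_short below 0.05 N and linear speed of core_short above 0.45 m/s)).
It fails at once if the fingers push the tipped rocker or the stand (over 1 N while it is tilted more than 0.2 rad) (contact force between the fingers and stand above 1 N and (value of joint rocker above 0.2 rad or value of joint rocker below -0.2 rad)).
It fails at once if another thing on the bench is moved more than 25 mm or tipped over (distance of any of end_cap, jar, bottle, screwdriver, bearing_box, pen_pot, steel_collar from where it was at the start of the episode above 0.025 m or angle between any of bottle, jar, pen_pot's own z axis and vertical above 0.5 rad).
It also fails if it takes over 61 s, if anything falls off the work surface, if the arm or the gripper's body presses on something with over 40 N, if the wrist force passes 120 N, or if a joint passes its speed limit or range.

## Working session

There is one attempt and no reset: what is moved stays moved. The work goes in short steps, Python scripts to look and compute and a tool call to move; the robot and the scene stay as the last step left them, time stands still between calls to the robot, and variables do not carry over. Pictures are saved under pics/ and viewed, at most 10 in all, crops included, and the job is handed in when it is done.

Besides the shell and the picture viewer there is one more tool, called after "Request:" as name(argument=value, ...) on one line, values as JSON. jog_arm: Moves the arm, as the interface text tells. Its arguments: {"type":"object","properties":{"deltas":{"type":"array"},"grip":{"type":"number"},"squeeze":{"type":"number"}},"required":["deltas"]}

```bash
mkdir -p pics; python3 - <<'E'
from station import arm, grab_frame
import cv2,pickle
for n in("top","side"):
    f=grab_frame(n); pickle.dump(f,open(n+".pkl","wb"))
    cv2.imwrite(f"pics/{n}0.png",cv2.resize(f["img"][:,:,::-1],(800,500),interpolation=cv2.INTER_CUBIC))
    print({k:v for k,v in f.items() if k!="img"})
s=arm.get_state();print(s)
E
```

```text
{'vfov': 45.84066951089708, 'cx': 322.917918806293, 'cy': 202.90743109144083, 'dist_coeffs': array([-0.12181154,  0.        ,  0.        ,  0.        ,  0.        ]), 'xyz': array([ 4.86373641e-01, -9.27354694e-04,  1.41661228e+00]), 'rotation': array([-3.09421938e+00,  2.58089223e-04, -1.59268297e+00])}
{'vfov': 44.290558646783445, 'cx': 312.34320736430834, 'cy': 196.69544571608282, 'dist_coeffs': array([-0.07018716,  0.        ,  0.        ,  0.        ,  0.        ]), 'xyz': array([0.15142485, 0.98529012, 1.18056622]), 'rotation': array([-2.36490905, -0.0176768 , -2.74331435])}
{'t': 0.1, 'q': array([-9.46894452e-01,  3.59294728e-01,  1.11193278e-02, -2.87219894e-04,
       -1.22412221e+00, -2.88093333e-01]), 'qd': array([ 0.00299929, -0.00075056,  0.00231765,  0.00142604, -0.00133754,
       -0.00031256]), 'joint_efforts': array([-2.25878888e-03, -5.84162378e+01,  2.93750328e+01,  7.01553136e+00,
        1.01566533e-02, -4.22808864e-05]), 'eef_pos': array([ 0.22223919, -0.63687825,  0.22571995]), 'ee_rot': array([ 3.14007652e+00, -1.67695104e-04, -2.80588178e+00]), 'force': array([ 0.70511212, -0.0277063 , -0.28275285]), 'moment': array([ 0.0392673 ,  0.037881  , -0.01104614]), 'gripper_force': 0.0, 'width': 0.08718985441246042}
```

View pics/top0.png

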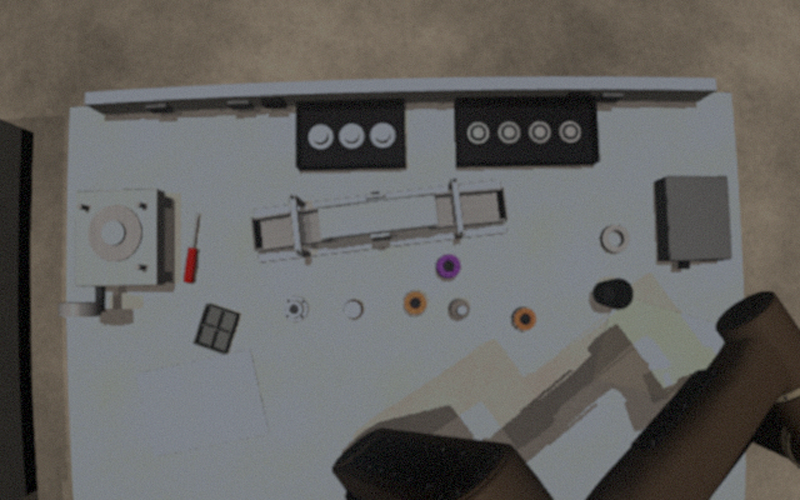

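View pics/side0.png

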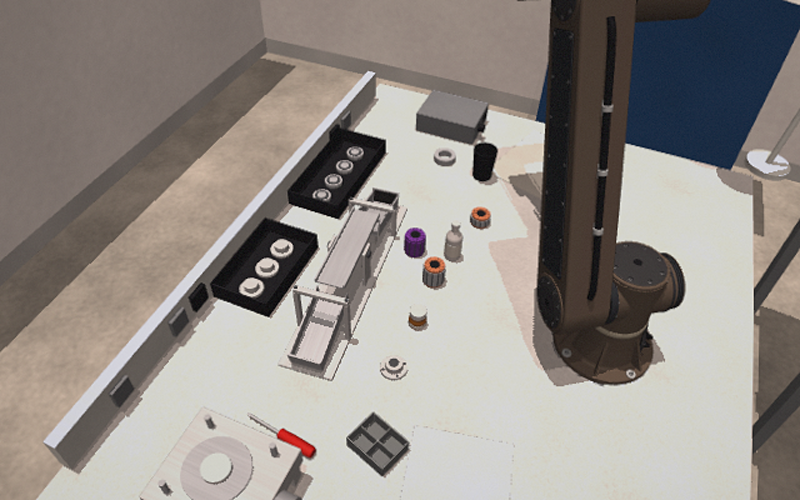

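The top view shows the chute running from (253,230) to (505,205), with bridges at (297,225) and (458,208). The side view shows the near bridge at (320,300) taller, so that one is the high bridge. It lies at +y, left in the top view.

Core candidates in the top view:
- (415,302): copper, tall in the side view at (434,270), so this is core_tall.
- (448,266): purple, so not meant.
- (524,319): copper, short in the side view at (481,215), so this is core_short.

I'll confirm with enlarged crops.

```bash
python3 - <<'E'
import cv2,pickle
t=pickle.load(open("top.pkl","rb"))["img"];s=pickle.load(open("side.pkl","rb"))["img"]
cv2.imwrite("pics/topc.png",cv2.resize(t[140:274,196:440,::-1],None,fx=3.2,fy=3.2,interpolation=cv2.INTER_CUBIC))
cv2.imwrite("pics/sidec.png",cv2.resize(s[140:310,215:415,::-1],None,fx=3.5,fy=3.5,interpolation=cv2.INTER_CUBIC))
E
```

```text
(no output)
```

View pics/topc.png

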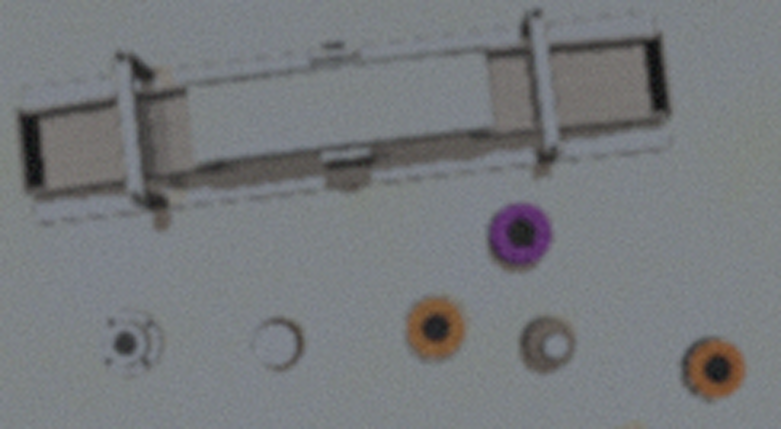

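View pics/sidec.png

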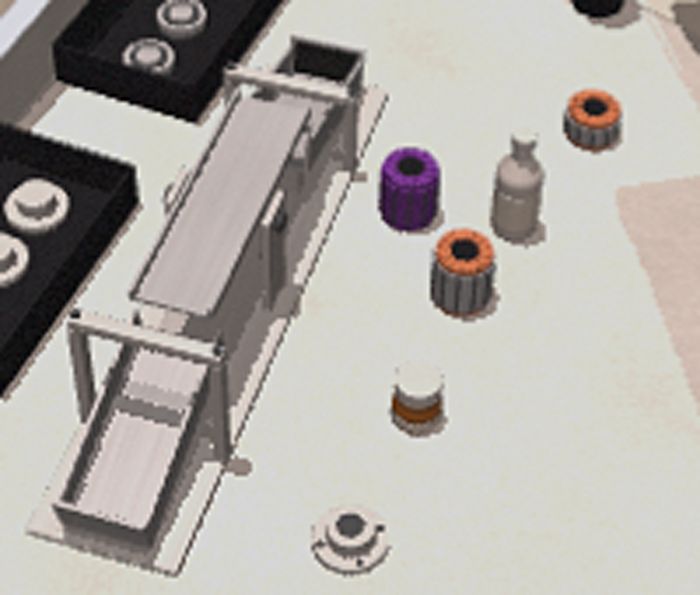

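The crops confirm the cores: tall with its plug at topc (436,327) and sidec (464,248), short at topc (717,369) and sidec (595,106). The bridge bars run (125,60)-(143,205) and (535,15)-(547,160) in topc. Next I turn these into positions.

```bash
cat > h.py <<'E'
import numpy as np,cv2,pickle
from scipy.spatial.transform import Rotation as R
F={n:pickle.load(open(n+".pkl","rb")) for n in("top","side")}
OFF={"top":(196,140,3.2),"side":(215,140,3.5)}
def ray(n,u,v,crop=True):
    f=F[n]
    if crop: x0,y0,k=OFF[n]; u=(u+.5)/k-.5+x0; v=(v+.5)/k-.5+y0
    fl=200/np.tan(np.radians(f["vfov"]/2));K=np.array([[fl,0,f["cx"]],[0,fl,f["cy"]],[0,0,1]])
    p=cv2.undistortPoints(np.array([[[u,v]]],float),K,f["dist_coeffs"])[0,0]
    return f["xyz"],R.from_euler("xyz",f["rotation"]).apply([p[0],p[1],1])
def at(n,u,v,z,crop=True):
    o,d=ray(n,u,v,crop); return o+d*(z-o[2])/d[2]
def tri(a,b):
    (o,d),(p,e)=ray("top",*a),ray("side",*b)
    s=np.linalg.lstsq(np.c_[d,-e],p-o,rcond=None)[0]
    return (o+d*s[0]+p+e*s[1])/2,np.linalg.norm(o+d*s[0]-p-e*s[1])
E
python3 - <<'E'
from h import *
np.set_printoptions(precision=4,suppress=True)
print("tall",at("top",436,327,.06),at("side",464,248,.06),tri((436,327),(464,248)))
print("short",at("top",717,369,.034),at("side",595,106,.034),tri((717,369),(595,106)))
print("L bridge tri",tri((125,60),(75,318)),tri((143,205),(220,352)))
print("R bridge tri",tri((535,15),(232,72)),tri((547,155),(353,95)))
for n,pts in {"Lbar":[(125,60),(143,205)],}.items(): print(n,[at("top",*p,.141) for p in pts])
print("Rbar",[at("top",*p,.103) for p in [(535,15),(547,155)]])
print("deck corners top",[at("top",*p,.126)[:2] for p in [(187,90),(197,166),(487,52),(497,130)]])
print("cheeks",[at("top",*p,.122)[:2] for p in [(334,47),(347,156)]])
print("base",[at("top",*p,.008)[:2] for p in [(40,222),(668,145)]])
print("deck side L",[at("side",*p,.126)[:2] for p in [(133,297),(212,313),(240,92),(310,108)]])
print([at("top",*p,.05)[:2] for p in[(436,327)]])
for nm,p,z in [("bottle",(555,345),.12),("jar",(275,342),.05),("purple",(521,233),.06),("cap",(125,343),.024)]: print(nm,at("top",*p,z))
E
```

```text
tall [ 0.4386 -0.0253  0.06  ] [ 0.4374 -0.0259  0.06  ] (array([ 0.438 , -0.0255,  0.0602]), np.float64(0.0012819284608409263))
short [ 0.393  -0.2823  0.034 ] [ 0.3904 -0.2831  0.034 ] (array([ 0.3917, -0.2827,  0.0338]), np.float64(0.002721898512279173))
L bridge tri (array([0.6757, 0.2377, 0.1339]), np.float64(0.0024020634885535065)) (array([0.5524, 0.2237, 0.136 ]), np.float64(0.005562700488389408))
R bridge tri (array([ 0.7103, -0.1185,  0.0968]), np.float64(0.002894711024762437)) (array([ 0.5868, -0.1242,  0.1075]), np.float64(0.0004275568891608369))
Lbar [array([0.6736, 0.2359, 0.141 ]), array([0.5495, 0.2218, 0.141 ])]
Rbar [array([ 0.7106, -0.1175,  0.103 ]), array([ 0.5873, -0.1246,  0.103 ])]
deck corners top [array([0.6484, 0.1852]), array([0.5827, 0.1775]), array([ 0.6754, -0.0733]), array([ 0.6079, -0.0801])]
cheeks [array([0.6832, 0.0582]), array([0.5887, 0.0489])]
base [array([0.5423, 0.3428]), array([ 0.6016, -0.2475])]
deck side L [array([0.6487, 0.1936]), array([0.5825, 0.1831]), array([ 0.6752, -0.067 ]), array([ 0.608 , -0.0731])]
[array([ 0.4382, -0.0254])]
bottle [ 0.4229 -0.1257  0.12  ]
jar [0.4278 0.12   0.05  ]
purple [ 0.521  -0.1034  0.06  ]
cap [0.4283 0.261  0.024 ]
```

The triangulated bars come out at 0.135 on the left and 0.10 on the right, so the high bridge is on the world +y side. The core positions agree with their heights. The chute's centre line is still uncertain by about 3 mm, so I'll take one closer look at the rocker.

```bash
python3 - <<'E'
import cv2,numpy as np
from station import grab_frame
im=np.mean([grab_frame("top")["img"].astype(float) for _ in range(4)],0)
np.save("avg.npy",im)
c=im[138:204,248:358,::-1]; lo,hi=np.percentile(c,[1,99.5]); c=np.clip((c-lo)/(hi-lo)*255,0,255).astype(np.uint8)
cv2.imwrite("pics/rock.png",cv2.resize(c,None,fx=7,fy=7,interpolation=cv2.INTER_CUBIC))
E
```

```text
(no output)
```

View pics/rock.png

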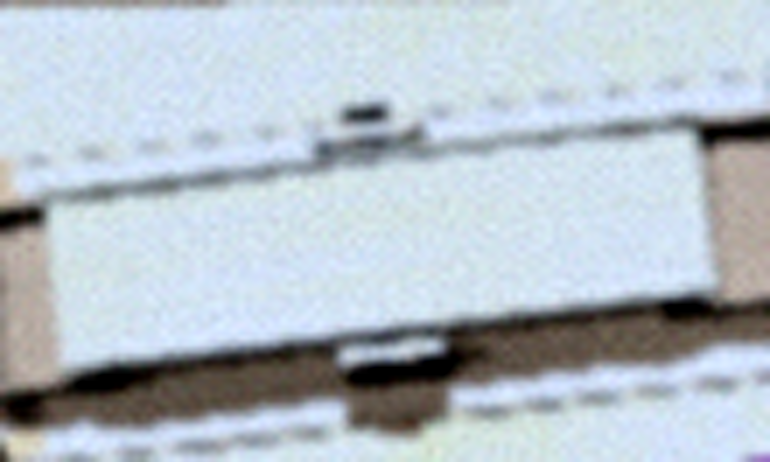

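```bash
python3 - <<'E'
from h import *
np.set_printoptions(precision=4,suppress=True)
OFF["top"]=(248,138,7)
def line(a,b,z,lab,c=None):
    P,Q=at("top",*a,z)[:2],at("top",*b,z)[:2]
    d=(P-Q)/np.linalg.norm(P-Q); # +y dir
    n=np.array([d[1],-d[0]])
    # offset of reference point (0.632,0.055) from the line
    print(lab,"yaw",np.arctan2(-d[0],d[1]).round(4),"line offset rel ref",(n@(P-[.632,.055])).round(4),P,Q)
line((35,162),(760,75),.008,"base far +65")
line((50,458),(760,378),.008,"base near -65")
line((60,370),(715,292),.126,"guide near outer -36.5")
line((45,192),(700,118),.126,"far line upper edge")
line((45,202),(700,128),.126,"far line lower edge")
line((340,350),(445,340),.122,"cheek near mid -44")
line((318,140),(422,125),.122,"cheek far")
print([at("top",*p,.126)[:2] for p in [(51,285),(707,207)]],[at("top",*p,.118)[:2] for p in [(51,285),(707,207)]])
E
```

```text
base far +65 yaw 0.0975 line offset rel ref 0.0672 [0.6847 0.2066] [ 0.7152 -0.1054]
base near -65 yaw 0.0904 line offset rel ref -0.0611 [0.5573 0.2018] [ 0.5849 -0.102 ]
guide near outer -36.5 yaw 0.0966 line offset rel ref -0.0339 [0.5858 0.1804] [ 0.6107 -0.0768]
far line upper edge yaw 0.0904 line offset rel ref 0.0358 [0.6561 0.1854] [ 0.6795 -0.0726]
far line lower edge yaw 0.0904 line offset rel ref 0.0318 [0.6521 0.1854] [ 0.6755 -0.0725]
cheek near mid -44 yaw 0.073 line offset rel ref -0.0393 [0.5915 0.0706] [0.5945 0.0294]
cheek far yaw 0.1213 line offset rel ref 0.0451 [0.6747 0.0778] [0.6797 0.0367]
[array([0.6193, 0.1835]), array([ 0.6442, -0.0745])] [array([0.6202, 0.1846]), array([ 0.6452, -0.0749])]
```

```bash
cat > go.py <<'E'
import sys,numpy as np
from station import arm
from scipy.spatial.transform import Rotation as R
s=arm.get_state(); x,y,z,yaw=map(float,sys.argv[1:5])
Rt=R.from_euler("xyz",s["ee_rot"]); d=Rt.inv().apply(np.array([x,y,z])-s["eef_pos"])/.06
dy=(yaw-s["ee_rot"][2]+np.pi)%(2*np.pi)-np.pi
print("t",round(s["t"],2),"units",d.round(3),"turn",round(-np.degrees(dy)/5,2),"pos",s["eef_pos"].round(4),s["ee_rot"].round(3),"dist",np.linalg.norm(d)*.06,"q",s["q"].round(2))
E
python3 go.py .438 -.0255 .15 -1.474
```

```text
t 0.3 units [-6.753  8.44   1.274] turn -15.26 pos [ 0.2223 -0.6372  0.2262] [ 3.141 -0.    -2.806] dist 0.6530445362248387 q [-0.95  0.36  0.01 -0.   -1.22 -0.29]
```

Request:
jog_arm(deltas=[[[-0.4, 0.5, 0, -1], [-1.1, 1.4, 0, -3], [-1.8, 2.3, 0, -5], [-2.5, 3.1, 0, -7], [-3.2, 4.0, 0, -9], [-3.9, 4.9, 0, -11], [-4.6, 5.8, 0, -13], [-5.2, 6.5, 0, -15]]], grip=87.6)

```text
t: 1.3
eef_pos: [0.3805, -0.1865, 0.227]
ee_rot: [-3.14, -0.0, -1.491]
force: [2.0, 0.7, 0.0]
width: 0.0878
gripper_force: 0.0
```

```bash
python3 go.py .438 -.0255 .15 -1.474
```

```text
t 1.3 units [-2.599 -1.167  1.285] turn -0.2 pos [ 0.3805 -0.1865  0.227 ] [-3.14  -0.    -1.491] dist 0.18753765908903725 q [ 0.01 -0.07 -0.5   0.   -1.14  0.07]
```

Request:
jog_arm(deltas=[[[-0.7, -0.3, 0, 0], [-1.4, -0.6, 0, -0.2], [-2.0, -0.9, 0, -0.2], [-2.27, -1.02, 0.3, -0.2], [-2.27, -1.02, 0.8, -0.2], [-2.27, -1.02, 1.2, -0.2], [-2.27, -1.02, 1.2, -0.2], [-2.27, -1.02, 1.2, -0.2]]])

```text
t: 2.3
eef_pos: [0.4318, -0.048, 0.1556]
ee_rot: [-3.14, -0.0, -1.479]
force: [0.0, 0.3, 0.4]
width: 0.0877
gripper_force: 0.0
```

```bash
python3 go.py .438 -.0255 .025 -1.474; python3 - <<'E'
from station import grab_frame
import cv2
im=grab_frame("side")["img"][150:270,270:410,::-1]
cv2.imwrite("pics/g1.png",cv2.resize(im,None,fx=4,fy=4,interpolation=cv2.INTER_CUBIC))
E
```

```text
t 2.3 units [-0.364 -0.134  2.176] turn -0.06 pos [ 0.4318 -0.048   0.1556] [-3.14  -0.    -1.479] dist 0.1326228750568227 q [ 0.35  0.02 -0.6   0.   -0.96 -0.26]
```

Request:
jog_arm(deltas=[[[-0.36, -0.13, 0.2, -0.06], [-0.36, -0.13, 0.2, -0.06], [-0.36, -0.13, 0.7, -0.06], [-0.36, -0.13, 0.9, -0.06], [-0.36, -0.13, 0.9, -0.06]]])

```text
t: 2.98
eef_pos: [0.4367, -0.0262, 0.1005]
ee_rot: [3.14, -0.001, -1.474]
force: [0.6, -0.1, 0.2]
width: 0.0877
gripper_force: 0.0
```

```bash
python3 go.py .438 -.0255 .025 -1.474; python3 - <<'E'
from station import grab_frame
import cv2
im=grab_frame("side")["img"][140:270,270:410,::-1]
cv2.imwrite("pics/g1.png",cv2.resize(im,None,fx=4,fy=4,interpolation=cv2.INTER_CUBIC))
E
```

```text
t 2.98 units [-0.011 -0.024  1.259] turn -0.0 pos [ 0.4367 -0.0262  0.1005] [ 3.140e+00 -1.000e-03 -1.474e+00] dist 0.07552857529776934 q [ 0.39  0.1  -0.66  0.   -0.81 -0.3 ]
```

View pics/g1.png

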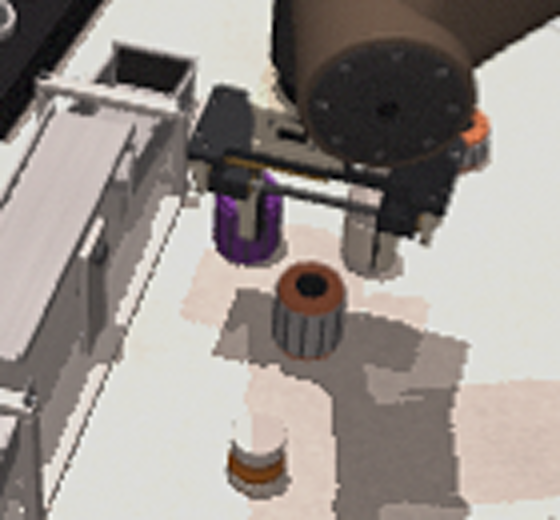

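The view shows the open fingers above the tall core (plug at (312,285)), one on each side of it, and the bystanders clear. I'll descend.

Request:
jog_arm(deltas=[[[-0.01, -0.02, 0.4, 0], [-0.01, -0.02, 0.8, 0], [-0.01, -0.02, 1.1, 0], [-0.01, -0.02, 1.25, 0], [-0.01, -0.02, 1.25, 0], [-0.01, -0.02, 1.25, 0]]])

```text
t: 3.78
eef_pos: [0.4388, -0.0249, 0.0264]
ee_rot: [-3.14, 0.0, -1.474]
force: [-0.6, 0.3, -0.1]
width: 0.0877
gripper_force: 0.0
```

Request:
jog_arm(deltas=[[[0, 0, 0, 0], [0, 0, 0, 0], [0, 0, 0, 0], [0, 0, 0, 0], [0, 0, 0, 0], [0, 0, 0, 0]]], grip=50, squeeze=30)

```text
t: 4.53
eef_pos: [0.4378, -0.0252, 0.0256]
ee_rot: [3.141, -0.0, -1.474]
force: [-2.2, 0.5, 5.2]
width: 0.0553
gripper_force: 30.0
```

```bash
python3 go.py .6257 .1297 .19 -1.474
```

```text
t 4.53 units [-2.267 -3.364 -2.742] turn -0.0 pos [ 0.4378 -0.0252  0.0256] [ 3.141 -0.    -1.474] dist 0.2937989283720449 q [ 0.4   0.22 -0.75 -0.   -0.6  -0.3 ]
```

Request:
jog_arm(deltas=[[[0, 0, -0.3, 0], [0, 0, -0.8, 0], [0, 0, -1.4, 0], [0, 0, -2.0, 0], [0, 0, -2.6, 0], [0, 0, -2.8, 0], [0, 0, -2.9, 0], [0, 0, -2.9, 0]]])

```text
t: 5.52
eef_pos: [0.4375, -0.0252, 0.1984]
ee_rot: [3.14, -0.0, -1.474]
force: [-0.8, 0.5, -6.2]
width: 0.0555
gripper_force: 30.0
```

Request:
jog_arm(deltas=[[[-0.2, -0.3, 0, 0], [-0.6, -0.8, 0, 0], [-1.0, -1.4, 0, 0], [-1.4, -2.0, 0, 0], [-1.8, -2.6, 0, 0], [-2.1, -3.1, 0, 0], [-2.25, -3.3, 0, 0], [-2.27, -3.36, 0, 0]]])

```text
t: 6.52
eef_pos: [0.6256, 0.1305, 0.1975]
ee_rot: [3.139, -0.001, -1.474]
force: [0.1, 0.2, -4.8]
width: 0.0555
gripper_force: 30.0
```

Request:
jog_arm(deltas=[[[0, 0, 0, 0], [0, 0, 0, 0], [0, 0, 0, 0], [0, 0, 0, 0]]])

```text
t: 7.02
eef_pos: [0.6255, 0.1297, 0.2]
ee_rot: [-3.141, 0.0, -1.474]
force: [0.2, 0.0, -6.5]
width: 0.0556
gripper_force: 30.0
```

```bash
python3 go.py .6257 .1297 .16 -1.474
```

```text
t 7.03 units [ 0.001 -0.003  0.667] turn -0.0 pos [0.6255 0.1297 0.2   ] [-3.141  0.    -1.474] dist 0.04002031930852169 q [ 0.51  0.32 -0.11 -0.   -1.14 -0.41]
```

Request:
jog_arm(deltas=[[[0, 0, 0.3, 0], [0, 0, 0.6, 0], [0, 0, 0.75, 0], [0, 0, 0.75, 0], [0, 0, 0.75, 0]]])

```text
t: 7.65
eef_pos: [0.626, 0.13, 0.1549]
ee_rot: [-3.141, -0.0, -1.474]
force: [-0.4, -0.3, -4.9]
width: 0.0551
gripper_force: 30.0
```

```bash
python3 go.py .6257 .1297 .145 -1.474; python3 - <<'E'
from station import grab_frame
import cv2,numpy as np
im=np.mean([grab_frame("side")["img"].astype(float) for _ in range(4)],0).astype(np.uint8)[170:270,220:310,::-1]
cv2.imwrite("pics/p1.png",cv2.resize(im,None,fx=6,fy=6,interpolation=cv2.INTER_CUBIC))
E
```

```text
t 7.65 units [0.005 0.006 0.165] turn 0.0 pos [0.626  0.13   0.1549] [-3.141 -0.    -1.474] dist 0.009911694190339168 q [ 0.51  0.35 -0.17  0.   -1.05 -0.41]
```

View pics/p1.png

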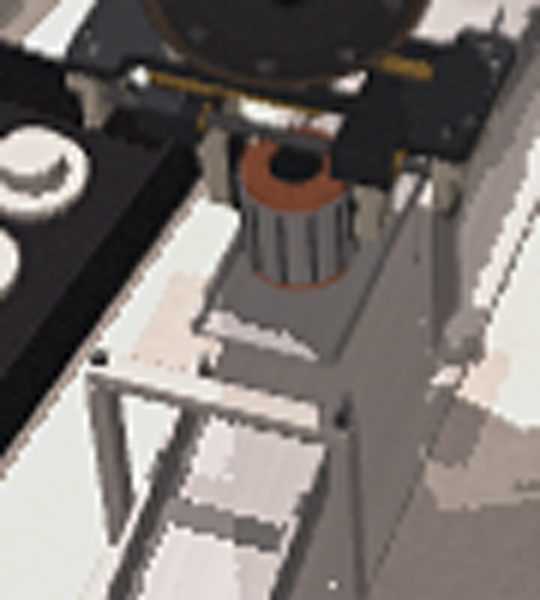

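```bash
python3 - <<'E'
from h import *
np.set_printoptions(precision=4,suppress=True)
OFF["side"]=(220,170,6)
piv=np.array([.633,.055]);a=.097;X=np.array([np.cos(a),np.sin(a)]);Y=np.array([-np.sin(a),np.cos(a)])
for n,p,z in [("Lcorner",(196,328),.126),("Redge",(336,356),.126),("Redge2",(420,188),.126),("Lup",(245,238),.126),("core L",(242,200),.174),("core R",(356,205),.174),("copper bottom mid",(297,291),.130),("plug",(298,166),.19)]:
    w=at("side",*p,z)[:2]; print(n,w,"stand",(w-piv)@X,(w-piv)@Y)
for n,st,z in [("bot left",(-28,75),.136)]:pass
E
```

```text
Lcorner [0.6502 0.1932] stand 0.030453412879919074 0.13586772116631965
Redge [0.5818 0.1822] stand -0.038688145014965286 0.13156278913971556
Redge2 [0.5915 0.0663] stand -0.040226911395482824 0.015314785448929457
Lup [0.6555 0.1317] stand 0.02979778480994011 0.07414628579262053
core L [0.645  0.1492] stand 0.021067440974128923 0.09262104034365648
core R [0.5944 0.1305] stand -0.031120274004749846 0.07885408091166596
copper bottom mid [0.615  0.1558] stand -0.00811816868049564 0.10210118741282992
plug [0.6232 0.1322] stand -0.0022877528959810035 0.07777037118749729
```

Side view: the core sits about midway between the guides. With the camera's bias taken out using the plug, the error is within about 1.5 mm. I'll lower to just above the deck.

Request:
jog_arm(deltas=[[[0, -0.01, 0.05, 0], [0, -0.01, 0.1, 0], [0, -0.01, 0.14, 0], [0, -0.01, 0.16, 0], [0, -0.01, 0.17, 0], [0, -0.01, 0.17, 0], [0, -0.01, 0.17, 0]]])

```text
t: 8.72
eef_pos: [0.6263, 0.13, 0.1445]
ee_rot: [-3.141, 0.0, -1.474]
force: [-0.4, 0.6, -5.7]
width: 0.0554
gripper_force: 30.0
```

```bash
python3 go.py .6262 .1297 .1446 -1.474; python3 - <<'E'
from station import arm
s=arm.get_state();print(s["force"],s["moment"])
E
```

```text
t 8.72 units [ 0.005  0.002 -0.002] turn -0.0 pos [0.6263 0.13   0.1445] [-3.141  0.    -1.474] dist 0.0003582148454699036 q [ 0.51  0.36 -0.18  0.   -1.03 -0.41]
[-0.4022714   0.58986309 -5.66656485] [ 0.02921941  0.06192089 -0.02334325]
```

Request:
jog_arm(deltas=[[[0, 0, 0, 0], [0, 0, 0, 0], [0, 0, 0, 0], [0, 0, 0, 0], [0, 0, 0, 0], [0, 0, 0, 0], [0, 0, 0, 0], [0, 0, 0, 0]]], grip=87.6)

```text
t: 9.72
eef_pos: [0.6263, 0.13, 0.1444]
ee_rot: [-3.142, 0.0, -1.474]
force: [0.4, 0.7, 0.0]
width: 0.0877
gripper_force: 0.0
```

Request:
jog_arm(deltas=[[[0, 0, 0, 0], [0, 0, 0, 0], [0, 0, 0, 0], [0, 0, 0, 0], [0, 0, -0.3, 0], [0, 0, -0.7, 0], [0, 0, -1.0, 0], [0, 0, -1.2, 0]]])

```text
t: 10.72
eef_pos: [0.6266, 0.1301, 0.2182]
ee_rot: [-3.14, 0.001, -1.474]
force: [0.1, 0.6, -1.4]
width: 0.0875
gripper_force: 0.0
```

```bash
python3 go.py .3925 -.2825 .2 -1.474; python3 - <<'E'
from station import grab_frame
import cv2,numpy as np
im=np.mean([grab_frame("side")["img"].astype(float) for _ in range(2)],0).astype(np.uint8)[140:310,215:415,::-1]
cv2.imwrite("pics/p2.png",cv2.resize(im,None,fx=3.5,fy=3.5,interpolation=cv2.INTER_CUBIC))
E
```

```text
t 10.72 units [6.469 4.548 0.292] turn -0.0 pos [0.6266 0.1301 0.2182] [-3.140e+00  1.000e-03 -1.474e+00] dist 0.47477730710199806 q [ 0.51  0.31 -0.08  0.   -1.18 -0.41]
```

View pics/p2.png

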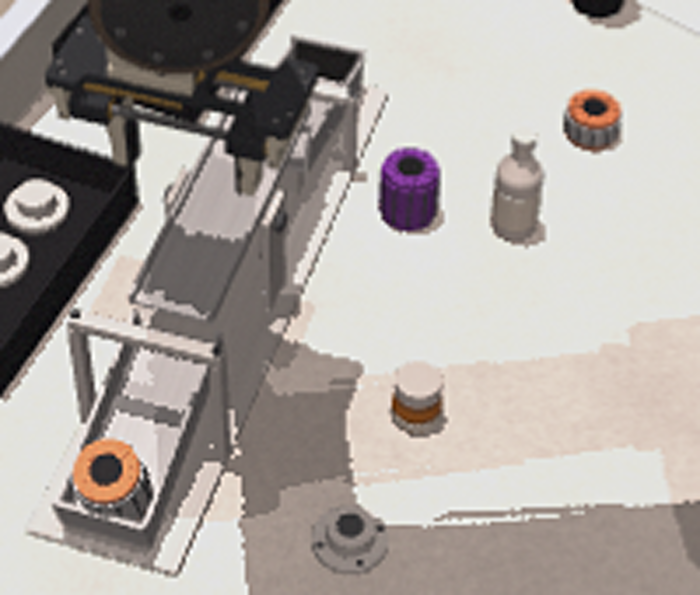

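The tall core stands at the foot of the high-bridge trough (plug (107,468)), and the rocker is level again. Next is the short core.

Request:
jog_arm(deltas=[[[0.3, 0.2, 0, 0], [0.9, 0.6, 0, 0], [1.6, 1.1, 0, 0], [2.3, 1.6, 0, 0], [3.0, 2.1, 0, 0], [3.7, 2.6, 0, 0], [4.4, 3.1, 0, 0], [5.0, 3.5, 0, 0]]])

```text
t: 11.82
eef_pos: [0.4437, -0.1905, 0.2157]
ee_rot: [3.141, 0.0, -1.475]
force: [1.0, -0.8, 0.0]
width: 0.0878
gripper_force: 0.0
```

Request:
jog_arm(deltas=[[[0.5, 0.4, 0, 0], [1.0, 0.7, 0, 0], [1.3, 0.9, 0, 0], [1.45, 1.04, 0.4, 0], [1.45, 1.04, 0.9, 0], [1.45, 1.04, 1.4, 0], [1.45, 1.04, 1.6, 0], [1.45, 1.04, 1.6, 0]]])

```text
t: 12.82
eef_pos: [0.3916, -0.2815, 0.1198]
ee_rot: [3.14, 0.001, -1.474]
force: [-0.4, -0.5, 0.5]
width: 0.0876
gripper_force: 0.0
```

```bash
python3 go.py .3925 -.2825 .012 -1.474
```

```text
t 12.82 units [ 0.019 -0.017  1.797] turn -0.0 pos [ 0.3916 -0.2815  0.1198] [ 3.140e+00  1.000e-03 -1.474e+00] dist 0.10782200313738519 q [-0.21  0.14 -0.55  0.   -0.88  0.31]
```

Request:
jog_arm(deltas=[[[0.02, 0, 0.4, 0], [0.02, 0, 0.9, 0], [0.02, 0, 1.4, 0], [0.02, 0, 1.65, 0], [0.02, 0, 1.75, 0], [0.02, 0, 1.78, 0], [0.02, 0, 1.78, 0], [0.02, 0, 1.78, 0]]])

```text
t: 13.82
eef_pos: [0.3931, -0.2828, 0.0142]
ee_rot: [-3.14, -0.0, -1.474]
force: [-0.2, 0.5, 0.1]
width: 0.0877
gripper_force: 0.0
```

```bash
python3 go.py .3925 -.2825 .0125 -1.474
```

```text
t 13.82 units [-0.006  0.009  0.029] turn -0.0 pos [ 0.3931 -0.2828  0.0142] [-3.14  -0.    -1.474] dist 0.001866098770156604 q [-0.22  0.3  -0.66  0.   -0.61  0.31]
```

Request:
jog_arm(deltas=[[[0, 0, 0, 0], [0, 0, 0, 0], [0, 0, 0, 0], [0, 0, 0, 0], [0, 0, 0, 0], [0, 0, 0, 0]]], grip=50, squeeze=30)

```text
t: 14.58
eef_pos: [0.3925, -0.2827, 0.0136]
ee_rot: [3.141, 0.0, -1.474]
force: [-0.0, -0.8, 1.1]
width: 0.0548
gripper_force: 30.0
```

Request:
jog_arm(deltas=[[[0, 0, -0.3, 0], [0, 0, -0.8, 0], [0, 0, -1.4, 0], [0, 0, -2.0, 0], [0, 0, -2.6, 0], [0, 0, -3.0, 0], [0, 0, -3.1, 0], [0, 0, -3.1, 0]]])

```text
t: 15.58
eef_pos: [0.3921, -0.2824, 0.1987]
ee_rot: [3.141, 0.001, -1.474]
force: [-0.4, 0.7, -3.8]
width: 0.0554
gripper_force: 30.0
```

```bash
python3 go.py .6408 -.0196 .2 -1.474
```

```text
t 15.57 units [-3.96  -4.546 -0.021] turn -0.0 pos [ 0.3921 -0.2824  0.1987] [ 3.141e+00  1.000e-03 -1.474e+00] dist 0.3617733133858749 q [-0.22  0.06 -0.44 -0.   -1.07  0.31]
```

Request:
jog_arm(deltas=[[[-0.3, -0.3, 0, 0], [-0.8, -0.9, 0, 0], [-1.4, -1.6, 0, 0], [-2.0, -2.3, 0, 0], [-2.6, -3.0, 0, 0], [-3.2, -3.7, 0, 0], [-3.7, -4.25, 0, 0], [-3.96, -4.54, 0, 0]]])

```text
t: 16.58
eef_pos: [0.6411, -0.0181, 0.1967]
ee_rot: [3.138, -0.0, -1.473]
force: [0.9, -0.2, -3.3]
width: 0.0552
gripper_force: 30.0
```

Request:
jog_arm(deltas=[[[0, 0, 0, 0], [0, 0, 0, 0], [0, 0, 0.3, 0], [0, 0, 0.6, 0], [0, 0, 0.8, 0], [0, 0, 0.85, 0], [0, 0, 0.85, 0], [0, 0, 0.85, 0]]])

```text
t: 17.58
eef_pos: [0.6412, -0.0198, 0.1492]
ee_rot: [-3.141, 0.0, -1.474]
force: [0.2, -0.5, -2.5]
width: 0.0552
gripper_force: 30.0
```

```bash
python3 go.py .6408 -.0196 .1325 -1.474; python3 - <<'E'
from station import grab_frame
import cv2,numpy as np
im=np.mean([grab_frame("side")["img"].astype(float) for _ in range(2)],0).astype(np.uint8)[140:250,235:345,::-1]
cv2.imwrite("pics/p3.png",cv2.resize(im,None,fx=5,fy=5,interpolation=cv2.INTER_CUBIC))
E
```

```text
t 17.57 units [-0.004  0.007  0.278] turn 0.0 pos [ 0.6412 -0.0198  0.1492] [-3.141  0.    -1.474] dist 0.01667148760773899 q [ 0.27  0.36 -0.17  0.   -1.04 -0.18]
```

View pics/p3.png

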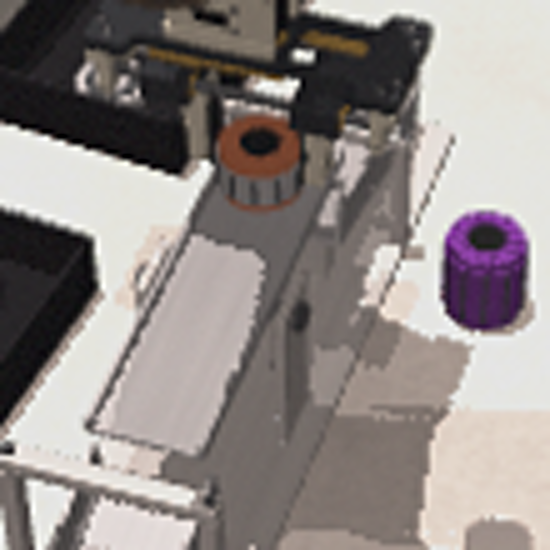

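The short core (plug (260,142)) hangs upright, centred between the guides over the -y arm. I'll lower it and release.

Request:
jog_arm(deltas=[[[0, 0, 0.08, 0], [0, 0, 0.15, 0], [0, 0, 0.21, 0], [0, 0, 0.25, 0], [0, 0, 0.27, 0], [0, 0, 0.28, 0], [0, 0, 0.28, 0], [0, 0, 0.28, 0]]])

```text
t: 18.68
eef_pos: [0.6408, -0.0199, 0.1319]
ee_rot: [-3.141, 0.0, -1.474]
force: [0.3, -1.0, -2.0]
width: 0.0554
gripper_force: 30.0
```

Request:
jog_arm(deltas=[[[0, 0, 0, 0], [0, 0, 0, 0], [0, 0, 0, 0], [0, 0, 0, 0], [0, 0, 0, 0], [0, 0, 0, 0], [0, 0, 0, 0], [0, 0, 0, 0]]], grip=87.6)

```text
t: 19.68
eef_pos: [0.6408, -0.0199, 0.1317]
ee_rot: [3.142, -0.0, -1.474]
force: [-0.1, 1.1, -0.3]
width: 0.0875
gripper_force: 0.0
```

Request:
jog_arm(deltas=[[[0, 0, 0, 0], [0, 0, 0, 0], [0, 0, 0, 0], [0, 0, -0.3, 0], [0, 0, -0.7, 0], [0, 0, -1.2, 0], [0, 0, -1.5, 0], [0, 0, -1.5, 0]]])

```text
t: 20.68
eef_pos: [0.6416, -0.0198, 0.2239]
ee_rot: [-3.138, 0.0, -1.474]
force: [0.3, -0.1, -1.1]
width: 0.0877
gripper_force: 0.0
```

Request:
jog_arm(deltas=[[[0, 0, 0, 0], [0, 0, 0, 0], [0, 0, 0, 0], [0, 0, 0, 0], [0, 0, 0, 0], [0, 0, 0, 0], [0, 0, 0, 0], [0, 0, 0, 0]]])

```text
t: 21.68
eef_pos: [0.6408, -0.0199, 0.2218]
ee_rot: [-3.142, -0.0, -1.474]
force: [0.2, 0.5, 0.7]
width: 0.0877
gripper_force: 0.0
```

```bash
python3 - <<'E'
from station import grab_frame
import cv2,numpy as np
im=np.hstack([grab_frame("side")["img"][130:310,200:400,::-1],grab_frame("top")["img"][110:290,190:430,::-1]])
cv2.imwrite("pics/p4.png",cv2.resize(im,None,fx=1.8,fy=1.8,interpolation=cv2.INTER_CUBIC))
E
```

```text
(no output)
```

View pics/p4.png

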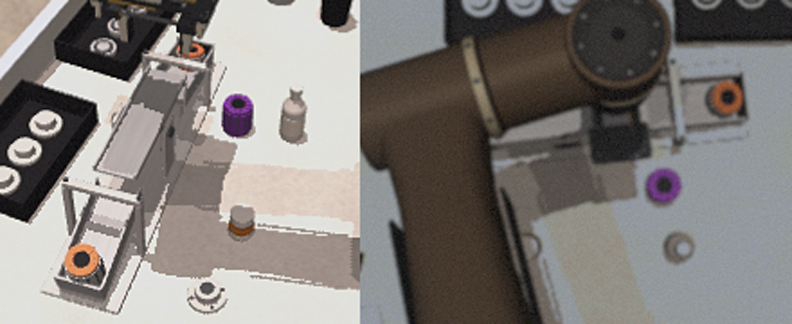

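Both cores stand at their trough ends (tall at (83,262), short at (727,98)). The rocker is level and the gripper is clear.

```bash
python3 -c "
from station import arm
print(arm.job_done())"
```

```text
the job is handed in; nothing more can be done
None
```

I handed the job in at about 22 s: in the last pictures the tall core stands at the end of the high-bridge trough and the short core at the end of the low-bridge one, with the rocker level and the gripper clear; no verdict came back.

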